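# Show the lodger the coffee shelf

## Robot

A 7-joint arm with a two-finger parallel gripper is mounted at the origin on the work surface. World frame = base frame: x ahead of the robot, y to its left, z up, the work surface at z = 0. Lengths are in m, angles in rad, forces in N, time in s.
With the tool pointing down it reaches from about 0.4 to 0.875 m from the base axis. Payload 19.3 kg.
Tool frame: the origin (TCP) lies midway between the tips of the shut fingers; the grasp point (between the pads) lies 19 mm behind it; x points along the fingers, y is the direction in which the jaws open and shut, and the axes are right-handed (so a half turn about x gives the same grasp; the last joint's range is limited). The gripper opens to 85 mm and grips with 20 to 120 N. Pads are 22 mm wide; open, the fingers measure 114 mm over their backs; the gripper's body (76 mm by 85 mm) begins 54 mm behind the grasp point. The pads swing forward as they close: fully open they stand 13 mm farther back than shut.
Start: joints at [1.148, 0.521, -0.036, 1.599, 0.021, 1.021, -0.113], TCP at [0.216, -0.587, 0.231] pointing down, gripper open.
Joint ranges: [-2.91, 2.91], [-0.3, 2.13], [-1.5, 1.42], [0.17, 2.43], [-1.26, 4.41], [0.16, 1.93], [-2.52, 2.52]. Speed limits (rad/s): [1.89, 1.89, 2.39, 2.39, 3.01, 3.01, 3.01].

## Interface

Orientations are given as [roll, pitch, yaw] about the fixed x, y, z axes, in that order (R = Rz(yaw) Ry(pitch) Rx(roll)).
In Python, from workcell import telemetry, vision, workorder gives the robot as it stands. The module is installed in compiled form; this text tells all that it offers.
- The arm moves only by the tool play_rows, never from a script. Its argument "deltas" is a list of rows, each a list of 7 numbers: the shift along the world's x, y, z in mm, then the turn, a rotation vector about the world's x, y, z in degrees, then the finger opening in mm, from 0 to 85.4. In form: [[x, y, z, wx, wy, wz, jaw], ...]. A call has 1 to 8 rows; each row shifts and turns the commanded pose from where the row before left it; what a row does not reach is not made up. A row lasts 1/8 s, in which the tool goes at most 62.5 mm and 10.7 degrees, less where a joint would pass 70% of its speed; a pose out of reach is approached as far as the arm can. A call with a gripper value outside its range is refused whole. The fingers move at their own pace and stop on an object; "grip_force" is the grip in N (left out, the last holds). Time passes only in rows, so rows that do not move let the fingers close. It gives the time, the measured TCP pose, the force and the opening at its end, in the units of the state.
- telemetry.observe(): the state, without advancing time (a new reading comes with each control period).
- vision.grab_frame(name): name is "side" or "top"; returns the picture (420x560x3 uint8, red, green, blue); there is no depth.
- vision.camera_info(name): a dict with "mtx" (3x3 intrinsics, pixels), "rvec" (rotation vector, rad) and "tvec" (3), from world to camera coordinates, as OpenCV has them. Camera axes: x right, y down, z forward; pixel columns grow to the right and rows downward; lengths in m; the calibration is good to about 2 mm. A picture is of the moment at which its call begins. camera_info takes no time and is no camera call.
- workorder.job_done(): hands the job in, once; it reports no verdict.
The state is a dict: "clock": time; "qpos": joint angles; "qd": joint speeds; "joint_efforts": joint torques, N m; "position": TCP position; "tool_rot": TCP orientation; "force": force on the tool from outside, world axes, zero at the start; "moment": the same for the moment, N m; "grip_width": finger opening in m.
Only numpy, scipy, OpenCV 4.12 (cv2) and the standard library are available. Lean on these libraries where they do the work, as an engineer would, in place of code of your own. Each camera call takes 0.05 s, during which the arm holds its last target. There are 200 camera calls.

## Task

Show the new lodger how coffee is made here, with the fingertips only and without picking anything up: first point at the taller of the two glass jars, holding the fingertips a few centimetres above the middle of its lid for about two seconds without touching it. Then press the raised lid of the open sugar canister gently down until it is fully shut, leaving the canister standing where it is. Last, point in the same way, for about two seconds, at the white mug with the handle, above the middle of its mouth; do not touch or move anything else standing or lying there.

Things in the scene. Friction and masses are not known exactly. Their poses are not given: they have to be found in the camera images.
- jar: the coffee jar: closed glass jar with a red plastic lid, 80 mm in diameter, 150 mm tall with its lid; the taller of two such jars. Origin: centre of its underside, z up
- mug: white ceramic mug with a handle, 84 mm in diameter, 95 mm tall, mouth up. Origin: centre of its underside, z up; the handle is on its +y side and reaches about 75 mm from the axis
- canister: the sugar canister: round yellow painted canister, 104 mm in diameter, about 0.8 kg, standing loose, its rim 120 mm above its underside; its hinged lid stands open. Origin: centre of its underside, z up. The lid hinge is at the rim on its +x side, 52 mm from the axis, the hinge axis along y. The open lid stays above the canister's own outline, so a fingertip coming straight down over the canister's middle meets the lid's top and pushes it shut
- canister_lid (a joint): opening angle of the sugar canister's lid, rad: 0 is fully shut, 0.5 to 0.85 at the start. The lid is a disc 110 mm in diameter and 10 mm thick; shut, its top is 130 mm above the canister's underside; it reaches 107 mm from its hinge. The hinge is stiff and stays where it is left; pushing it shut over the canister's middle takes about 4 N, after which it stops hard on the rim
- short_jar: bystander: glass jar of the same look and diameter (80 mm) as the coffee jar, only 85 mm tall. Origin: centre of its underside
- cup: bystander: white ceramic cup without a handle, 84 mm in diameter, 95 mm tall. Origin: centre of its underside
- tall_canister: bystander: yellow painted canister with its lid shut, 106 mm in diameter, 176 mm tall, the tallest of the loose things. Origin: centre of its underside
- spoon: bystander: stainless teaspoon lying flat on the left (+y) of the other things, about 140 mm long
- bowl: bystander: white ceramic bowl, 120 mm across, 50 mm tall, on the right (-y) of the other things. Origin: centre of its underside
- matchbox: bystander: cardboard matchbox 55 x 36 x 16 mm, lying flat on the right (-y) of the other things. Origin: centre of its underside

How it is judged:
By the outcome, as a careful person would: the job done as asked, in the order asked, and still so for the second after the job is handed in, with the robot touching nothing.
It also fails if it takes over 64 s, if anything falls off the work surface, if the arm or the gripper's body presses on something with over 40 N, if the wrist force passes 120 N, or if a joint passes its speed limit or range.

## Working session

There is one attempt and no reset: what is moved stays moved. The work goes in short steps, Python scripts to look and compute and a tool call to move; the robot and the scene stay as the last step left them, time stands still between calls to the robot, and variables do not carry over. Pictures are saved under pics/ and viewed, about 8 in all and at most 12, crops included, and the job is handed in when it is done.

Besides the shell and the picture viewer there is one more tool, called after "Call:" in YAML: its name, and indented under it one key for each argument. play_rows: Moves the arm, as the interface text tells. Its arguments: {"type":"object","properties":{"deltas":{"type":"array","items":{"type":"array","items":{"type":"number"}}},"grip_force":{"type":"number"}},"required":["deltas"]}

```bash
mkdir -p pics
cat > h.py <<'E'
import numpy as np, cv2
from workcell import telemetry, vision, workorder
def cam(n):
    c=vision.camera_info(n); R=cv2.Rodrigues(np.array(c["rvec"],float))[0]; return np.array(c["mtx"]),R,np.array(c["tvec"],float).ravel()
def ray(n,u,v,z):
    K,R,t=cam(n); o=-R.T@t; d=R.T@np.linalg.solve(K,[u,v,1]); return o+d*(z-o[2])/d[2]
def proj(n,p):
    K,R,t=cam(n); q=K@(R@np.array(p,float)+t); return q[:2]/q[2]
E
python3 - <<'E'
from h import *
for n in("side","top"):
    im=vision.grab_frame(n); cv2.imwrite(f"pics/{n}0.png",im[:,:,::-1]); K,R,t=cam(n); print(n,-R.T@t,K[0,0])
s=telemetry.observe(); print(s)
E
```

```text
side [0.87605591 0.70098731 0.85160814] 424.1832041386949
top [0.48658437 0.01060983 1.30615004] 514.609382069463
{'clock': 0.1, 'qpos': array([ 1.14780722,  0.52195814, -0.03632221,  1.59989087,  0.02121699,
        1.02111937, -0.11279092]), 'qd': array([-0.00036047, -0.00171493, -0.00083816, -0.00048787, -0.00045239,
       -0.00089585,  0.00167338]), 'joint_efforts': array([ 6.71221584e-03, -9.28474617e+01,  1.98402084e+00, -3.70528293e+01,
        1.80543854e-02,  5.31997081e-03,  9.58259648e-05]), 'position': array([ 0.21581464, -0.58626123,  0.23080257]), 'tool_rot': array([-1.48451653,  1.56980603,  2.00986661]), 'force': array([-0.56999619,  0.25775105, -0.01559774]), 'moment': array([ 0.02214619, -0.01475964, -0.00159675]), 'grip_width': 0.0852935267999988}
```

View pics/side0.png

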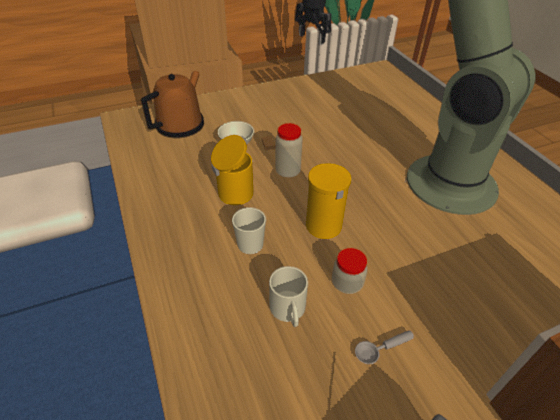

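View pics/top0.png

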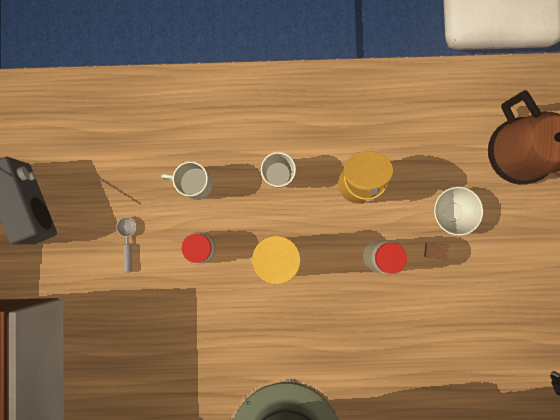

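The top view shows the coffee jar's lid at (391,258), the short jar at (197,248), the mug with its handle at (192,180), the cup at (278,170), the open canister at about (367,178), the tall canister at (276,260) and the bowl at (459,211). Next I'll measure them.

Run:
```python
from h import *
for n in("top","side"):
    im=cv2.imread(f"pics/{n}0.png"); h=cv2.cvtColor(im,cv2.COLOR_BGR2HSV)
    H,S,V=cv2.split(h)
    red=(((H<5)|(H>174))&(S>200)&(V>110)).astype(np.uint8)
    yel=((H>18)&(H<28)&(S>215)&(V>100)).astype(np.uint8)
    wh=((S<60)&(V>120)).astype(np.uint8)
    for nm,m in(("red",red),("yel",yel),("wh",wh)):
        cs,_=cv2.findContours(m,0,1)
        for c in cs:
            if cv2.contourArea(c)>150:
                (u,v),ax,a=cv2.fitEllipse(c); print(n,nm,round(u,1),round(v,1),np.round(ax,1),cv2.boundingRect(c),[np.round(ray(n,u,v,z)[:2],3).tolist() for z in (.085,.095,.15,.176)])
a=cv2.imread("pics/top0.png")[135:225,320:420]; b=cv2.imread("pics/side0.png")[120:220,190:290]
cv2.imwrite("pics/crop.png",np.hstack([cv2.resize(a,(400,400)),cv2.resize(b,(400,400))]))
```

```text
top wh 11.9 365.6 [  6.2 166.1] (9, 312, 7, 108) [[0.213, 0.638], [0.215, 0.633], [0.227, 0.605], [0.233, 0.592]]
top wh 127.5 225.4 [14.6 18.4] (117, 217, 19, 19) [[0.535, 0.363], [0.534, 0.36], [0.532, 0.344], [0.531, 0.336]]
top wh 459.2 210.6 [44.6 45.8] (434, 187, 49, 48) [[0.549, -0.426], [0.548, -0.422], [0.546, -0.402], [0.544, -0.393]]
top wh 187.7 178.4 [32.1 41.2] (161, 162, 47, 34) [[0.643, 0.217], [0.642, 0.216], [0.635, 0.206], [0.632, 0.202]]
top wh 277.6 169.3 [33.5 33.6] (261, 153, 34, 34) [[0.659, 0.002], [0.658, 0.002], [0.65, 0.003], [0.646, 0.003]]
top wh 500.0 22.2 [ 50.6 142.8] (444, 0, 116, 48) [[1.002, -0.545], [0.998, -0.54], [0.975, -0.515], [0.964, -0.503]]
side red 351.7 260.8 [24.3 28.4] (338, 248, 29, 26) [[0.482, 0.207], [0.487, 0.213], [0.516, 0.249], [0.529, 0.265]]
side red 289.1 131.4 [15.4 21.5] (278, 124, 23, 16) [[0.41, -0.321], [0.416, -0.308], [0.45, -0.235], [0.465, -0.2]]
side yel 327.8 198.1 [39.8 84. ] (308, 163, 43, 76) [[0.437, -0.002], [0.443, 0.007], [0.474, 0.058], [0.489, 0.082]]
side yel 233.0 170.0 [38.5 73.9] (211, 135, 42, 70) [[
[... 660 characters left out ...]
7 179.8 [101.8 141.7] (0, 117, 110, 133) [[1.113, -0.35], [1.11, -0.336], [1.093, -0.261], [1.085, -0.225]]
side wh 322.3 55.4 [ 7.6 34. ] (318, 38, 10, 34) [[0.07, -0.766], [0.081, -0.747], [0.139, -0.642], [0.166, -0.592]]
side wh 312.2 47.2 [ 8.6 51.9] (307, 28, 11, 46) [[0.076, -0.85], [0.086, -0.83], [0.144, -0.718], [0.171, -0.666]]
side wh 333.0 45.4 [ 7.2 53.3] (328, 24, 11, 46) [[-0.015, -0.835], [-0.003, -0.815], [0.061, -0.705], [0.091, -0.653]]
side wh 342.5 43.4 [ 9.1 45.9] (337, 23, 13, 45) [[-0.062, -0.839], [-0.05, -0.819], [0.017, -0.708], [0.049, -0.656]]
side wh 352.4 40.8 [ 8.9 49.9] (347, 20, 13, 46) [[-0.115, -0.847], [-0.102, -0.827], [-0.031, -0.716], [0.003, -0.663]]
```

View pics/crop.png

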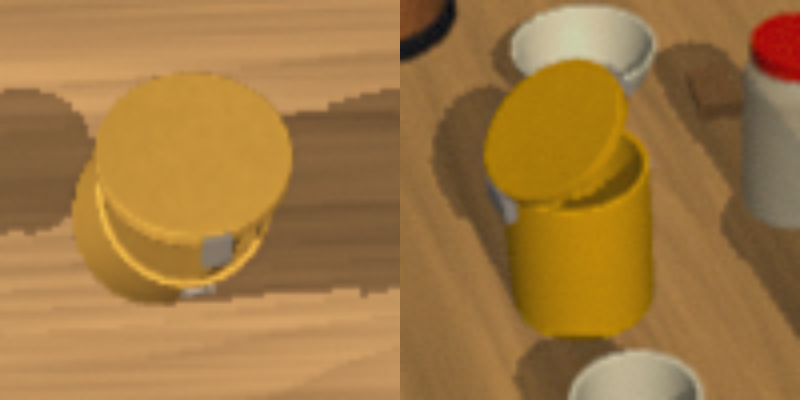

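Run:
```python
from h import *
im=cv2.imread("pics/top0.png"); H,S,V=cv2.split(cv2.cvtColor(im,cv2.COLOR_BGR2HSV))
m=(((H<6)|(H>174))&(S>190)).astype(np.uint8); m=cv2.morphologyEx(m,cv2.MORPH_OPEN,np.ones((5,5)))
for c in cv2.findContours(m,0,1)[0]:
    if 400<cv2.contourArea(c)<1500: e=cv2.fitEllipse(c); print("red",e, ray("top",*e[0],.15), ray("top",*e[0],.085))
print("jar side",ray("side",289.1,131.4,.15))
print("mug",ray("top",191,179,.095),"side rim ~",ray("side",288.5,284,.095))
pts=[(100,180),(120,240),(160,275),(200,287),(240,270),(265,230)]
P=np.array([ray("top",320+u/4,135+v/4.444,.12)[:2] for u,v in pts])
from scipy.optimize import least_squares
r=least_squares(lambda c:np.hypot(*(P-c).T)-.051,[.63,-.18]); print("can",r.x,r.fun)
c=r.x
# side rim right edge and bottom check
for z in(0,.12): print(z,proj("side",[*c,z]))
# lid free edge: top crop (~(205,238)) and latch; side highest free edge
print("latch",ray("top",370,200.3,.12))
for a in(.5,.65,.85):
    h=np.array([c[0]+.052,c[1],.12]); d=np.array([-np.cos(a),0,np.sin(a)]);nn=np.array([np.sin(a),0,np.cos(a)])
    l=h+.052*d+.01*nn; f=h+.107*d+.01*nn
    print(a,proj("top",l),proj("side",l),proj("top",f),proj("side",f))
```

```text
red ((390.8102722167969, 257.5986328125), (28.874252319335938, 30.46639060974121), 105.89442443847656) [ 0.44443921 -0.24498985  0.15      ] [ 0.44206977 -0.25935993  0.085     ]
red ((195.93417358398438, 247.68434143066406), (27.101354598999023, 28.009859085083008), 92.62792205810547) [0.47808415 0.19071488 0.15      ] [0.47760626 0.20084057 0.085     ]
jar side [ 0.44977237 -0.23461719  0.15      ]
mug [0.64029198 0.20796136 0.095     ] side rim ~ [0.64539982 0.21727017 0.095     ]
can [ 0.6309297  -0.20483309] [ 0.0009482  -0.00162194 -0.00129888  0.0020215   0.00136673 -0.00203548]
0 [235.67512229 192.01418426]
0.12 [233.00056205 159.94896756]
latch [ 0.5763965  -0.20877108  0.12      ]
0.5 [369.91141738 170.04026959] [228.22893195 151.0085175 ] [372.90514182 190.22793825] [244.70268008 139.11260116]
0.65 [370.2872158 167.2462624] [226.11132026 149.74427691] [373.83020792 185.06785553] [240.93092749 135.98974467]
0.85 [370.65864524 163.03545168] [222.86211322 148.56335287] [374.81656252 176.89920772] [234.85111496 132.76435007]
```

Measured positions:
- Coffee jar lid: (0.444, -0.245, 0.150)
- Canister: (0.631, -0.204), with its lid open about 0.5 rad and the hinge toward +x
- Mug: (0.641, 0.209)

The two views agree to about 1 cm. The side blobs include the lids' walls, so I trust the top view more. I'll set out with the fingers shut.

Call:
play_rows:
  deltas:
    - [19,28,3,0,0,0,0]
    - [19,28,3,0,0,0,0]
    - [19,28,3,0,0,0,0]
    - [19,28,3,0,0,0,0]
    - [19,28,3,0,0,0,0]
    - [19,28,3,0,0,0,0]
    - [19,28,2,0,0,0,0]
    - [19,28,0,0,0,0,0]
  grip_force: 20

```text
clock: 1.1
position: [0.3684, -0.3615, 0.2513]
tool_rot: [-0.919, 1.571, 2.575]
force: [0.9, -0.4, -1.3]
grip_width: -0.0004
```

Call:
play_rows:
  deltas:
    - [19,29,0,0,0,0,0]
    - [19,29,0,0,0,0,0]
    - [19,29,0,0,0,0,0]
    - [19,29,0,0,0,0,0]
    - [0,0,0,0,0,0,0]
    - [0,0,0,0,0,0,0]
    - [0,0,0,0,0,0,0]
    - [0,0,0,0,0,0,0]

```text
clock: 2.1
position: [0.4436, -0.2471, 0.2513]
tool_rot: [0.186, 1.571, -2.604]
force: [0.3, -0.3, -0.7]
grip_width: 0.0003
```

Call:
play_rows:
  deltas:
    - [0,2,-20,0,0,0,0]
    - [0,0,-20,0,0,0,0]
    - [0,0,-15,0,0,0,0]
    - [0,0,-10,0,0,0,0]
    - [0,0,0,0,0,0,0]
    - [0,0,0,0,0,0,0]

```text
clock: 2.85
position: [0.4442, -0.2446, 0.1868]
tool_rot: [2.381, 1.57, -0.408]
force: [0.0, -0.3, 0.5]
grip_width: 0.0004
```

Run:
```python
from h import *
a=vision.grab_frame("side"); b=vision.grab_frame("top"); p=telemetry.observe()["position"]; print(p, proj("side",p),proj("side",[p[0],p[1],.15]))
A=cv2.resize(a[70:210,210:350],(400,400)); B=cv2.resize(b[190:330,320:460],(400,400))
cv2.imwrite("pics/j.png",np.hstack([A,B])[:,:,::-1])
```

```text
[ 0.44417129 -0.24463294  0.18681249] [289.85860031 118.23123406] [289.49805411 129.1535299 ]
```

View pics/j.png

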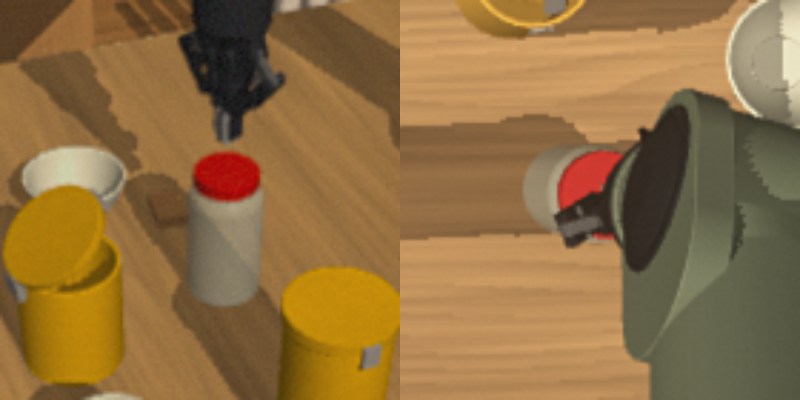

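The side view shows the shut fingertips just above the middle of the tall jar's red lid: tip at about pixel (290,118), lid centre at about (289,130), clear of contact. I'll hold here.

Call:
play_rows:
  deltas:
    - [0,0,0,0,0,0,0]
    - [0,0,0,0,0,0,0]
    - [0,0,0,0,0,0,0]
    - [0,0,0,0,0,0,0]
    - [0,0,0,0,0,0,0]
    - [0,0,0,0,0,0,0]
    - [0,0,0,0,0,0,0]
    - [0,0,0,0,0,0,0]

```text
clock: 3.95
position: [0.4439, -0.2445, 0.1863]
tool_rot: [-0.972, 1.571, 2.522]
force: [0.2, 0.7, -0.0]
grip_width: 0.0002
```

Call:
play_rows:
  deltas:
    - [0,0,0,0,0,0,0]
    - [0,0,0,0,0,0,0]
    - [0,0,0,0,0,0,0]
    - [0,0,0,0,0,0,0]
    - [0,0,0,0,0,0,0]
    - [0,0,0,0,0,0,0]
    - [0,0,0,0,0,0,0]
    - [0,0,0,0,0,0,0]

```text
clock: 4.95
position: [0.4439, -0.2445, 0.1863]
tool_rot: [-1.437, 1.571, 2.057]
force: [-0.2, 0.8, 0.0]
grip_width: 0.0001
```

Call:
play_rows:
  deltas:
    - [0,0,20,0,0,0,0]
    - [0,0,25,0,0,0,0]
    - [0,0,25,0,0,0,0]
    - [15,3,0,0,0,0,0]
    - [30,7,0,0,0,0,0]
    - [30,7,0,0,0,0,0]
    - [30,6,0,0,0,0,0]
    - [30,6,0,0,0,0,0]

```text
clock: 5.95
position: [0.5802, -0.2148, 0.2552]
tool_rot: [-0.814, 1.57, 2.68]
force: [-0.2, -0.5, -0.0]
grip_width: 0.0002
```

Call:
play_rows:
  deltas:
    - [30,6,0,0,0,0,0]
    - [22,6,0,0,0,0,0]
    - [0,0,0,0,0,0,0]
    - [0,0,-20,0,0,0,0]
    - [0,0,-20,0,0,0,0]
    - [0,0,0,0,0,0,0]
    - [0,0,0,0,0,0,0]

```text
clock: 6.82
position: [0.631, -0.2037, 0.2169]
tool_rot: [2.461, 1.57, -0.328]
force: [0.2, -0.6, 0.2]
grip_width: 0.0001
```

Run:
```python
from h import *
a=vision.grab_frame("side"); b=vision.grab_frame("top"); p=telemetry.observe()["position"]; print(p, proj("side",p))
A=cv2.resize(a[90:230,160:300],(400,400)); B=cv2.resize(b[110:250,300:440],(400,400))
cv2.imwrite("pics/c.png",np.hstack([A,B])[:,:,::-1])
```

```text
[ 0.63121648 -0.20365638  0.21718438] [230.56804098 130.64340715]
```

View pics/c.png

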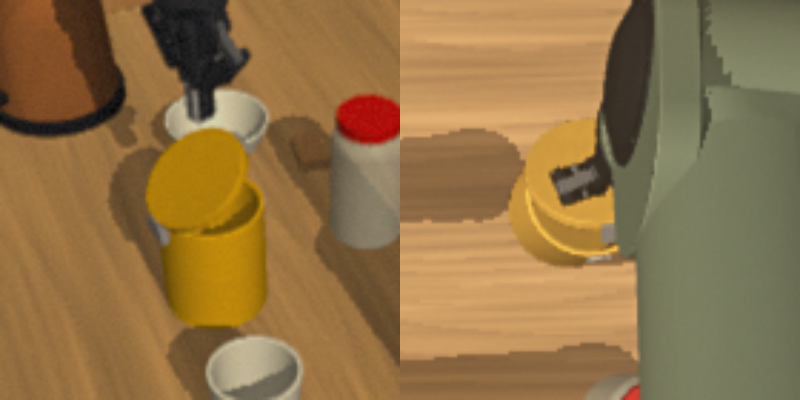

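The tips are above the lid, over the canister's middle, and not touching (tip in the side view at about (230,131)). Next I press down gently.

Call:
play_rows:
  deltas:
    - [0,0,-15,0,0,0,0]
    - [0,0,-15,0,0,0,0]
    - [0,0,-10,0,0,0,0]
    - [0,0,-5,0,0,0,0]
    - [0,0,-5,0,0,0,0]
    - [0,0,-5,0,0,0,0]
    - [0,0,-5,0,0,0,0]

```text
clock: 7.8
position: [0.631, -0.2036, 0.1562]
tool_rot: [2.469, 1.57, -0.32]
force: [-0.7, 0.2, 3.1]
grip_width: 0.0
```

Call:
play_rows:
  deltas:
    - [0,0,-4,0,0,0,0]
    - [0,0,-4,0,0,0,0]
    - [0,0,-4,0,0,0,0]
    - [0,0,-4,0,0,0,0]

```text
clock: 8.3
position: [0.6308, -0.2035, 0.14]
tool_rot: [-0.455, 1.571, 3.039]
force: [-1.5, -0.2, 2.9]
grip_width: -0.0003
```

Call:
play_rows:
  deltas:
    - [0,0,-3,0,0,0,0]
    - [0,0,-3,0,0,0,0]
    - [0,0,-2,0,0,0,0]

```text
clock: 8.68
position: [0.6308, -0.2035, 0.1321]
tool_rot: [-0.508, 1.571, 2.987]
force: [-3.1, 0.3, 3.6]
grip_width: -0.0001
```

Call:
play_rows:
  deltas:
    - [0,0,-1,0,0,0,0]
    - [0,0,0,0,0,0,0]

```text
clock: 8.93
position: [0.631, -0.2035, 0.1312]
tool_rot: [-2.977, 1.571, 0.517]
force: [1.0, 0.7, -0.3]
grip_width: -0.0001
```

Call:
play_rows:
  deltas:
    - [0,0,-1,0,0,0,0]
    - [0,0,0,0,0,0,0]

```text
clock: 9.18
position: [0.631, -0.2035, 0.1303]
tool_rot: [3.086, 1.571, 0.297]
force: [-0.5, 0.4, 0.5]
grip_width: -0.0
```

Call:
play_rows:
  deltas:
    - [0,0,-1,0,0,0,0]
    - [0,0,0,0,0,0,0]

```text
clock: 9.43
position: [0.631, -0.2035, 0.13]
tool_rot: [2.726, 1.57, -0.063]
force: [-4.3, 1.0, 11.6]
grip_width: 0.0001
```

The hard stop shows at z = 0.130 with 12 N, exactly the shut height. I'll lift and check.

Call:
play_rows:
  deltas:
    - [0,0,4,0,0,0,0]
    - [0,0,15,0,0,0,0]
    - [0,0,30,0,0,0,0]
    - [0,0,35,0,0,0,0]
    - [0,0,30,0,0,0,0]
    - [0,25,0,0,0,0,0]
    - [0,40,0,0,0,0,0]
    - [0,45,0,0,0,0,0]

```text
clock: 10.42
position: [0.631, -0.0928, 0.2443]
tool_rot: [2.652, 1.57, -0.137]
force: [0.2, 0.5, -0.6]
grip_width: -0.0004
```

Call:
play_rows:
  deltas:
    - [2,45,0,0,0,0,0]
    - [2,45,0,0,0,0,0]
    - [2,45,0,0,0,0,0]
    - [2,45,0,0,0,0,0]
    - [2,45,0,0,0,0,0]
    - [0,45,0,0,0,0,0]
    - [0,32,0,0,0,0,0]
    - [0,0,0,0,0,0,0]

```text
clock: 11.42
position: [0.6403, 0.2117, 0.244]
tool_rot: [-2.028, 1.569, 1.47]
force: [-0.1, -0.1, 0.5]
grip_width: -0.0002
```

Run:
```python
from h import *
a=vision.grab_frame("side"); b=vision.grab_frame("top"); p=telemetry.observe()["position"]; print(p, proj("side",p),proj("side",[*p[:2],.095]))
cv2.imwrite("pics/m.png",np.hstack([cv2.resize(a[100:400,170:420],(400,480)),cv2.resize(b[100:300,320:487],(400,480))])[:,:,::-1])
H,S,V=cv2.split(cv2.cvtColor(a,cv2.COLOR_RGB2HSV))
```

```text
[0.64105209 0.20815426 0.24388131] [290.72208259 234.27531112] [288.67240979 280.14952703]
```

View pics/m.png

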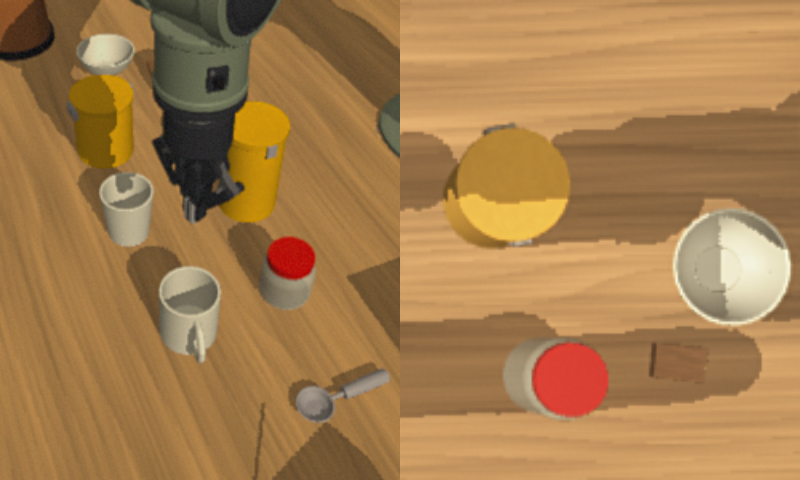

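The lid is now flat and shut, and the canister is where it was, with its lid centre at top pixel (367.5,177). The tip is above the mug, whose mouth centre is at about (288,283) in the side view. I expected (289,280), so I'll go 3 mm toward it, descend and hold.

Call:
play_rows:
  deltas:
    - [1,3,-20,0,0,0,0]
    - [0,0,-30,0,0,0,0]
    - [0,0,-30,0,0,0,0]
    - [0,0,-20,0,0,0,0]
    - [0,0,-12,0,0,0,0]
    - [0,0,0,0,0,0,0]
    - [0,0,0,0,0,0,0]
    - [0,0,0,0,0,0,0]

```text
clock: 12.52
position: [0.6423, 0.2116, 0.1322]
tool_rot: [3.139, 1.569, 0.35]
force: [-0.2, -0.6, 1.1]
grip_width: 0.0001
```

Call:
play_rows:
  deltas:
    - [0,0,0,0,0,0,0]
    - [0,0,0,0,0,0,0]
    - [0,0,0,0,0,0,0]
    - [0,0,0,0,0,0,0]
    - [0,0,0,0,0,0,0]
    - [0,0,0,0,0,0,0]
    - [0,0,0,0,0,0,0]
    - [0,0,0,0,0,0,0]

```text
clock: 13.52
position: [0.6419, 0.2115, 0.1313]
tool_rot: [-0.807, 1.571, 2.687]
force: [-0.7, -0.3, 0.2]
grip_width: -0.0
```

Call:
play_rows:
  deltas:
    - [0,0,0,0,0,0,0]
    - [0,0,0,0,0,0,0]
    - [0,0,0,0,0,0,0]
    - [0,0,0,0,0,0,0]
    - [0,0,0,0,0,0,0]
    - [0,0,0,0,0,0,0]
    - [0,0,0,0,0,0,0]
    - [0,0,0,0,0,0,0]

```text
clock: 14.52
position: [0.6419, 0.2115, 0.1313]
tool_rot: [-1.428, 1.571, 2.067]
force: [0.0, -0.6, 0.9]
grip_width: 0.0
```

Run:
```python
from h import *
a=vision.grab_frame("side"); b=vision.grab_frame("top"); print(telemetry.observe()["position"])
cv2.imwrite("pics/e.png",np.hstack([cv2.resize(a[100:400,170:420],(400,480)),cv2.resize(b[100:300,140:307],(400,480))])[:,:,::-1])
```

```text
[0.6419045  0.21146344 0.13127512]
```

View pics/e.png

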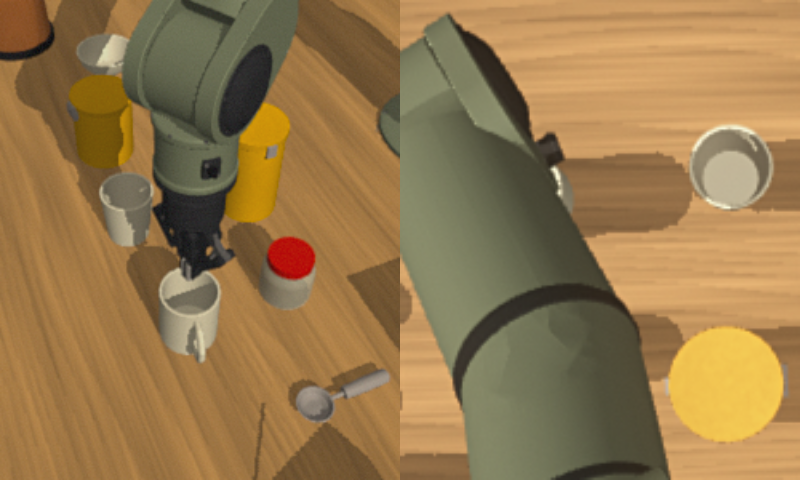

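The tips hover 36 mm above the mug's mouth (tip at about (289,272), with the mug unmoved below it). They have held there for over 2 s, so I'm handing the job in.

```bash
python3 -c "
from h import *
workorder.job_done()"
```

```text
the job is handed in; nothing more can be done
```

The demonstration is done in the order asked and handed in at about 15 s of the 64 s allowed.

1. **Coffee jar:** the shut fingertips held about 36 mm above the middle of the tall jar's lid for a little over 2 s, without touching it.
2. **Sugar canister:** I pressed the lid down over the canister's middle until it stopped hard. That was at z = 0.130 m, its shut height, with 12 N at the end. The pictures afterwards show the lid flat and shut and the canister where it was.
3. **Mug:** the fingertips held about 36 mm above the middle of the mug's mouth for a little over 2 s, and they were still there at hand-in, touching nothing.

**Checks:** The last pictures showed nothing else moved, and the force readings showed no contact apart from the lid press. The two cameras disagreed by up to about 1 cm on the jar and mug centres. I used the top view, with a 3 mm shift toward the side view for the mug, so each hover could be a few millimetres off centre.

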